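# Put the spectrometer bench back in order: each container in its own drip dish

### The job

Put the three white plastic bottles with blue caps and the grey oblong cell case away after the measurement: stand each one upright in the steel drip dish made to its shape and size (large round, small round, square, oblong), flat on the dish's floor and inside its rim, and let go. Do not tip any of them over on the way, and leave the glass flask and the brown vial standing where they are.

Things in the scene. Friction and masses are not known exactly. Their poses are not given: they have to be found in the camera images.
- large_bottle: Large round plastic bottle, 66 mm diameter, 115 mm tall overall, about 0.22 kg. Straight body up to 72 mm, shoulder sloping in from 72 to 82 mm, neck 38 mm diameter, cap 45 mm diameter from 90 to 115 mm above the underside. Body and label are white, the ribbed screw cap is blue, like those of the other bottles. Origin: centre of the underside; z points up through the cap. Stands loose on the bench.
- small_bottle: Small round plastic bottle, 44 mm diameter, 80 mm tall overall, about 0.09 kg. Straight body up to 45 mm, shoulder from 45 to 51 mm, neck 28 mm diameter, cap 33 mm diameter from 56 to 80 mm above the underside. Body and label are white, the ribbed screw cap is blue, like those of the other bottles. Origin: centre of the underside; z points up through the cap. Stands loose on the bench.
- square_bottle: Square-bodied plastic bottle, 50 x 50 mm, 90 mm tall overall, about 0.13 kg. Body up to 54 mm, a 38 x 38 mm step up to 60 mm, neck 28 mm diameter, cap 33 mm diameter from 65 to 90 mm above the underside. Its x and y axes are square to its flat sides. Body and label are white, the ribbed screw cap is blue, like those of the other bottles. Origin: centre of the underside; z points up through the cap. Stands loose on the bench.
- cell_case: Closed oblong grey case for optical cells, a rigid block 84 mm long (its x axis), 34 mm wide (its y axis), 42 mm tall, about 0.12 kg, with a dark seam, a metal clasp band and a white label on top. Origin: centre of the underside; z up. Stands loose on the bench.
- large_round_dish: Dish for the large round bottle: round, 82 mm inside, 90 mm outside diameter. Shallow stainless drip dish, fixed to the bench: floor 3 mm thick, upright rim 4 mm thick whose top is 8 mm above the bench. Origin: centre of the underside, on the bench.
- small_round_dish: Dish for the small round bottle: round, 60 mm inside, 68 mm outside diameter. Shallow stainless drip dish, fixed to the bench: floor 3 mm thick, upright rim 4 mm thick whose top is 8 mm above the bench. Origin: centre of the underside, on the bench.
- square_dish: Dish for the square bottle: square, 66 x 66 mm inside, 74 x 74 mm outside; its x and y axes are square to its sides. Shallow stainless drip dish, fixed to the bench: floor 3 mm thick, upright rim 4 mm thick whose top is 8 mm above the bench. Origin: centre of the underside, on the bench.
- oblong_dish: Dish for the oblong case: 100 x 50 mm inside, 108 x 58 mm outside, long side along its x axis. Shallow stainless drip dish, fixed to the bench: floor 3 mm thick, upright rim 4 mm thick whose top is 8 mm above the bench. Origin: centre of the underside, on the bench.
- flask: Bystander: conical clear glass flask standing loose among the things, 62 mm diameter at the foot, 95 mm tall, 30 mm diameter lip. Origin: centre of the underside.
- amber_vial: Bystander: brown glass vial with a black cap standing loose among the things, 28 mm diameter, 60 mm tall. Origin: centre of the underside.
Not all that is in view belongs to the job. What is shaped like the large_bottle but green or yellow is not meant.

How it is judged:
By the outcome, as a careful person would: the job done as asked, in the order asked, and still so for the second after the job is handed in, with the robot touching nothing.
It also fails if it takes over 109 s, if anything falls off the work surface, if the arm or the gripper's body presses on something with over 40 N, if the wrist force passes 120 N, or if a joint passes its speed limit or range.

### The arm

A 6-joint arm with a two-finger parallel gripper is mounted at the origin on the work surface. World frame = base frame: x ahead of the robot, y to its left, z up, the work surface at z = 0. Lengths are in mm, angles in rad, forces in N, time in s.
With the tool pointing down it reaches from about 275 to 750 mm from the base axis. Payload 10.2 kg.
Tool frame: the origin (TCP) lies between the finger pads; the fingertips stand 17 mm ahead of it and the grasp point (between the pads) lies 2 mm behind it; z points along the fingers, y is the line along which they close (so a half turn about z gives the same grasp; the last joint's range is limited). The gripper opens to 85 mm and grips with 20 to 120 N. Pads are 22 mm wide; open, the fingers measure 114 mm over their backs; the gripper's body (76 mm by 85 mm) begins 54 mm behind the grasp point. The pads swing forward as they close: fully open they stand 13 mm farther back than shut.
Start: joints at [-1.401, 0.313, 1.498, -0, 1.331, -0.223], TCP at [200.946, -485.028, 248.294] pointing down, gripper open.
Joint ranges: [-2.94, 2.94], [-0.97, 2.17], [0.19, 2.56], [-1.23, 4.37], [0.02, 3.11], [-2.88, 2.88]. Speed limits (rad/s): [2.39, 2.39, 3.01, 3.14, 3.14, 3.14].

### API

Orientations are given as a unit quaternion [w, x, y, z].
In Python, from rig import * gives the robot as it stands.
- The arm moves only by the tool step_arm, never from a script. Its argument "commands" is text: rows parted by semicolons, each of 7 numbers parted by spaces: the opening, from 0 (shut) to 1 (fully open), then the shift along the tool's x, y, z in cm, then the turn, a rotation vector about the tool's x, y, z in rad. In form: hand x y z rx ry rz; .... A call has 1 to 20 rows; each row is the pose to reach, as a shift and turn from the pose commanded when the call began, along the tool's axes at that moment; what a row does not reach only later rows make up. A row lasts 1/12 s, in which the tool goes at most 41.7 mm and 7.16 degrees, less where a joint would pass 70% of its speed; a pose out of reach is approached as far as the arm can. A call with a gripper value outside its range is refused whole. The fingers move at their own pace and stop on an object; "newtons" is the grip in N (left out, the last holds). Time passes only in rows, so rows that repeat a pose let the fingers close. It gives the time, the measured TCP pose, the force, the opening and the grip force at its end, in the units of the state.
- sense(): the state, without advancing time (a new reading comes with each control period).
- capture(name): name is "scene" or "side" or "wrist"; returns the picture (384x512x3 uint8, red, green, blue); there is no depth.
- camera_model(name): a dict with "mtx" (3x3 intrinsics, pixels), "eye" and "rotation" of the camera in the world. Camera axes: x right, y down, z forward; pixel columns grow to the right and rows downward; lengths in mm; the calibration is good to about 2 mm. A picture is of the moment at which its call begins: read the wrist's pose just before it. camera_model takes no time and is no camera call; for the wrist camera it gives the pose at the moment of the call.
- finish_job(): hands the job in; it is judged then, once.
Trained networks look in the newest picture that a camera, given by its name, has taken for a name from the list of things; names that differ only in an ending like _2 or _b are one class to them, and where a whole thing is asked for, a point or a joint stands for the part that bears it (a point fixed in the world has none). Each returns a list of dicts, best first, with "score" (0 to 1); they miss things now and then, are a little off and sometimes report something else, mostly with a low value. They report only what shows in the picture. A call takes as long as a camera call. They do not tell look-alikes from the thing itself.
- search_frame(camera, label): "rect" ([centre column, centre row, width, height] in pixels, round what is visible of it).
- trace(camera, label): "mask" (384x512 bool, what is visible of it) and "rect" ([centre column, centre row, width, height] in pixels, round what is visible of it).
- spot_point(camera, label): "xy" ([column, row] in pixels: a listed point, or the origin of a listed thing).
The state is a dict: "time_s": time; "joints": joint angles; "dq": joint speeds; "tau": joint torques, N m; "eef_pos": TCP position; "ee_rot": TCP orientation; "force": force on the tool from outside, world axes, zero at the start; "wrist_torque": the same for the moment, N m; "grip_width": opening from 0.0 (shut) to 1.0 (fully open); "grip_force": force on a finger pad.
Only numpy, scipy, OpenCV 4.12 (cv2) and the standard library are available. Lean on these libraries where they do the work, as an engineer would, in place of code of your own. Each camera call takes 0.05 s, during which the arm holds its last target. There are 200 camera calls.

## Working session

There is one attempt and no reset: what is moved stays moved. The work goes in short steps, Python scripts to look and compute and a tool call to move; the robot and the scene stay as the last step left them, time stands still between calls to the robot, and variables do not carry over. Pictures are saved under pics/ and viewed, at most 14 in all, crops included, and the job is handed in when it is done.

Besides the shell and the picture viewer there is one more tool, called after ">>>" as a command line: name --argument value ..., lists and objects as JSON in quotes. step_arm: Moves the arm, as the interface text tells. Its arguments: {"type":"object","properties":{"commands":{"type":"string"},"newtons":{"type":"number"}},"required":["commands"]}

```bash
mkdir -p pics; ls; cat > h.py <<'E'
from rig import *
import numpy as np, cv2
def ray(cam,px,z,m=None):
    m=m or camera_model(cam); K=np.array(m["mtx"]);R=np.array(m["rotation"]);e=np.array(m["eye"])
    d=R@np.linalg.inv(K)@np.array([px[0],px[1],1.]); return e+d*(z-e[2])/d[2]
def proj(cam,p,m=None):
    m=m or camera_model(cam); q=np.array(m["mtx"])@np.array(m["rotation"]).T@(np.array(p,float)-m["eye"]); return q[:2]/q[2]
def save(n,img,s=1):
    cv2.imwrite(n,cv2.resize(img[:,:,::-1],None,fx=s,fy=s,interpolation=cv2.INTER_CUBIC))
E
python3 - <<'E'
from h import *
a=capture("scene");b=capture("side")
save("pics/scene.png",a,1.5);save("pics/side.png",b,1.5)
np.save("scene.npy",a);np.save("side.npy",b)
for c in("scene","side"):
    m=camera_model(c);print(c,np.round(m["eye"]),np.round(m["rotation"],2).tolist(),np.round(m["mtx"][0]))
H=dict(large_bottle=0,small_bottle=0,square_bottle=0,cell_case=0,large_round_dish=0,small_round_dish=0,square_dish=0,oblong_dish=0,flask=0,amber_vial=0)
for l in H:
  for c in("scene","side"):
    for r in spot_point(c,l)[:4]:
        print(l,c,round(r["score"],2),np.round(r["xy"]),np.round(ray(c,r["xy"],0)[:2]))
print(sense()["time_s"])
E
```

```text
pics
scene [1207.  201.  608.] [-0.27, 0.53, 0.72, -0.35] [382.   0. 256.]
side [  12.  950. 1069.] [0.08, -0.22, 0.9, -0.38] [473.   0. 253.]Traceback (most recent call last):
  File "<stdin>", line 11, in <module>
  File "h.py", line 5, in ray
    d=R@np.linalg.inv(K)@np.array([px[0],px[1],1.]); return e+d*(z-e[2])/d[2]
      ~^~~~~~~~~~~~~~~~~
ValueError: matmul: Input operand 1 has a mismatch in its core dimension 0, with gufunc signature (n?,k),(k,m?)->(n?,m?) (size 3 is different from 4)
```

```bash
cat > h.py <<'E'
from rig import *
import numpy as np, cv2
from scipy.spatial.transform import Rotation as Ro
def rot(q): return Ro.from_quat(np.array(q)[[1,2,3,0]]).as_matrix()
def ray(cam,px,z,m=None):
    m=m or camera_model(cam); K=np.array(m["mtx"]);R=rot(m["rotation"]);e=np.array(m["eye"])
    d=R@np.linalg.inv(K)@np.array([px[0],px[1],1.]); return e+d*(z-e[2])/d[2]
def proj(cam,p,m=None):
    m=m or camera_model(cam); q=np.array(m["mtx"])@rot(m["rotation"]).T@(np.array(p,float)-m["eye"]); return q[:2]/q[2]
def save(n,img,s=1):
    cv2.imwrite(n,cv2.resize(img[:,:,::-1],None,fx=s,fy=s,interpolation=cv2.INTER_CUBIC))
E
python3 - <<'E'
from h import *
H="large_bottle small_bottle square_bottle cell_case large_round_dish small_round_dish square_dish oblong_dish flask amber_vial".split()
for l in H:
  for c in("scene","side"):
    for r in spot_point(c,l)[:4]:
        print(l,c,round(r["score"],2),np.round(r["xy"]),np.round(ray(c,r["xy"],0)[:2]))
s=sense();print(s["time_s"],s["ee_rot"])
E
```

```text
large_bottle scene 0.94 [282. 170.] [335.  20.]
large_bottle scene 0.88 [224. 197.] [501. -89.]
large_bottle scene 0.85 [131. 214.] [ 630. -279.]
large_bottle scene 0.64 [228. 172.] [ 394. -118.]
large_bottle side 0.97 [260. 167.] [498. -93.]
large_bottle side 0.95 [252. 122.] [ 636. -299.]
large_bottle side 0.64 [288. 209.] [341.  33.]
large_bottle side 0.56 [294. 175.] [ 384. -114.]
small_bottle scene 0.88 [316. 262.] [648. 171.]
small_bottle scene 0.16 [251. 227.] [586.   9.]
small_bottle side 0.87 [174. 202.] [664. 171.]
small_bottle side 0.7 [197. 233.] [535. 244.]
square_bottle scene 0.57 [171. 164.] [ 404. -289.]
square_bottle side 0.71 [306. 142.] [ 414. -283.]
cell_case scene 0.72 [114. 179.] [ 520. -399.]
cell_case side 0.52 [290. 113.] [ 532. -419.]
large_round_dish scene 0.75 [188. 226.] [ 626. -132.]
large_round_dish side 0.65 [227. 175.] [577.  -8.]
small_round_dish scene 0.84 [376. 201.] [397. 282.]
small_round_dish scene 0.47 [225. 194.] [488. -92.]
small_round_dish side 0.72 [230. 264.] [400. 292.]
small_round_dish side 0.27 [227. 180.] [566.   9.]
square_dish scene 0.83 [435. 242.] [507. 416.]
square_dish side 0.66 [173. 280.] [507. 408.]
oblong_dish scene 0.91 [297. 210.] [494.  98.]
oblong_dish side 0.88 [235. 202.] [497.  82.]
flask scene 0.9 [356. 234.] [536. 244.]
flask side 0.8 [194. 236.] [535. 256.]
amber_vial scene 0.84 [247. 229.] [596.   2.]
amber_vial side 0.44 [227. 178.] [572.   1.]
1.15 [-4.04908312e-05  9.80774862e-01  1.95142688e-01  1.53091995e-06]
```

View pics/scene.png

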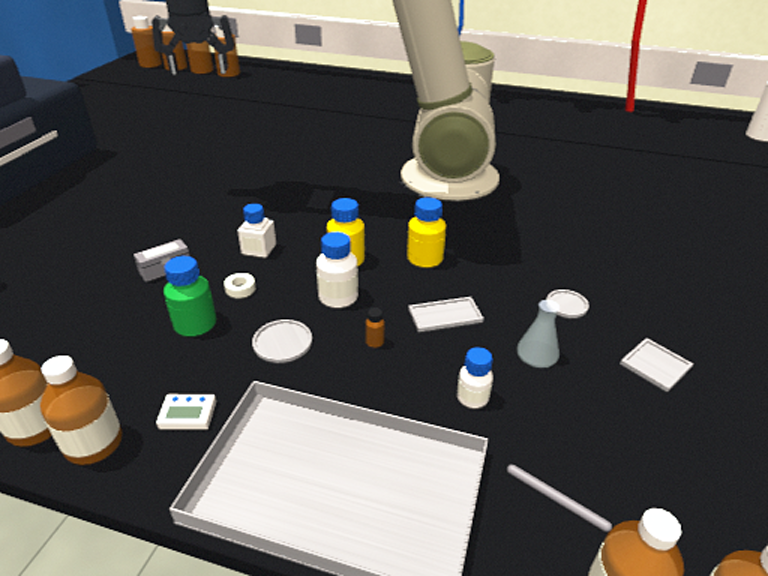

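View pics/side.png

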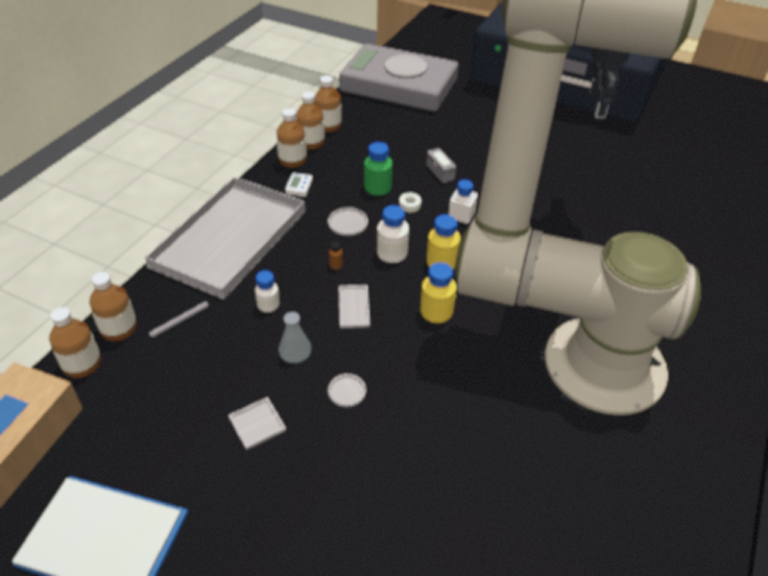

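```bash
python3 - <<'E'
from h import *
a=np.load("scene.npy")
save("pics/crop.png",a[120:240,80:300],3.5)
s=sense();m=camera_model("wrist")
R=rot(s["ee_rot"]);print("cam in tool",R.T@(np.array(m["eye"])-s["eef_pos"]),(R.T@rot(m["rotation"])).round(2).tolist(),m["mtx"][0])
app=dict(large_bottle=(499,-91,102),small_bottle=(656,171,68),square_bottle=(409,-286,78))
for c in("scene","side"):
  img=capture(c);hsv=cv2.cvtColor(img,cv2.COLOR_RGB2HSV)
  bl=cv2.inRange(hsv,(100,130,50),(125,255,255))
  n,_,st,ce=cv2.connectedComponentsWithStats(bl)
  for l,p in app.items():
    q=proj(c,p)
    i=min((i for i in range(1,n) if st[i,4]>15),key=lambda i:np.hypot(*(ce[i]-q)))
    print(l,c,q.round(),ce[i].round(1),st[i,4],ray(c,ce[i],p[2]).round())
  for l in "large_round_dish small_round_dish square_dish oblong_dish cell_case".split():
    r=trace(c,l)
    for t in r[:2]:
      if t["score"]<.4: continue
      k,_=max(((k,cv2.contourArea(k)) for k in cv2.findContours(t["mask"].astype(np.uint8),cv2.RETR_EXTERNAL,cv2.CHAIN_APPROX_NONE)[0]),key=lambda u:u[1])
      z=6 if 'dish' in l else 35
      P=np.array([ray(c,x,z)[:2] for x in k[:,0]],np.float32)
      (cx,cy),wh,ang=cv2.minAreaRect(P)
      print(l,c,round(t["score"],2),np.round(t["rect"]),"c",round(cx),round(cy),np.round(wh),round(ang))
print(sense()["time_s"])
E
```

```text
cam in tool [  69.86337567   -0.99442385 -125.71033243] [[-0.0, -0.96, -0.27], [1.0, -0.0, 0.0], [-0.0, -0.27, 0.96]] [304.72907642   0.         255.48727104]
large_bottle scene [222. 163.] [223.  163.1] 299 [498. -90. 102.]
small_bottle scene [319. 242.] [318.6 240.4] 303 [651. 169.  68.]
square_bottle scene [167. 141.] [168.6 141.5] 165 [ 411. -281.   78.]
large_round_dish scene 0.93 [189. 227.  36.  31.] c 634 -128 [95. 87.] 23
small_round_dish scene 0.6 [379. 201.  28.  18.] c 406 288 [71. 64.] 18
square_dish scene 0.56 [439. 242.  47.  33.] c 513 418 [75. 83.] 57
oblong_dish scene 0.71 [110. 174.  32.  29.] c 503 -422 [101.  93.] 50
oblong_dish scene 0.65 [300. 210.  48.  27.] c 494 98 [ 72. 114.] 28
cell_case scene 0.87 [110. 174.  33.  28.] c 537 -392 [97. 90.] 47
large_bottle side [260. 144.] [261.8 142.8] 179 [498. -98. 102.]
small_bottle side [173. 187.] [176.1 185. ] 136 [653. 160.  68.]
square_bottle side [309. 125.] [309.7 123.8] 99 [ 410. -292.   78.]
large_round_dish side 0.95 [232. 146.  22.  16.] c 626 -132 [89. 90.] 28
small_round_dish side 0.97 [233. 261.  25.  16.] c 401 285 [68. 70.] 28
square_dish side 0.72 [173. 280.  34.  36.] c 506 417 [73. 78.] 58
oblong_dish side 0.72 [237. 205.  18.  30.] c 490 97 [ 62. 112.] 28
cell_case side 0.7 [296. 111.  22.  21.] c 511 -394 [ 63. 126.] 55
1.75
```

View pics/crop.png

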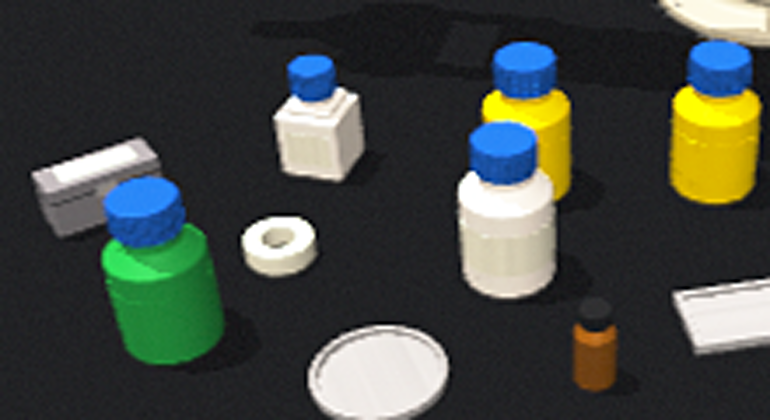

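>>> step_arm --commands "1 42.5 -24.9 0 0 0 0;1 42.5 -24.9 0 0 0 0;1 42.5 -24.9 0 0 0 0;1 42.5 -24.9 0 0 0 0;1 42.5 -24.9 0 0 0 0;1 42.5 -24.9 0 0 0 0;1 42.5 -24.9 0 0 0 0;1 42.5 -24.9 0 0 0 0;1 42.5 -24.9 0 0 0 0;1 42.5 -24.9 0 0 0 0;1 42.5 -24.9 0 0 0 0;1 42.5 -24.9 0 0 0 0;1 42.5 -24.9 0 0 0 0;1 42.5 -24.9 0 0 0 0;1 42.5 -24.9 0 0 0 0;1 42.5 -24.9 0 0 0 0;1 42.5 -24.9 0 0 0 0" --newtons 40

```text
time_s: 3.17
eef_pos: [497.8, -93.3, 248.4]
ee_rot: [0.0, 0.981, 0.194, 0.0]
force: [0.1, -0.1, -0.7]
grip_width: 1.0
grip_force: 0.0
```

```bash
cat >> h.py <<'E'
def shift(x,y,z=None):
    "tool-frame cm from present TCP to world x,y,z"
    s=sense();p=np.array(s["eef_pos"]);return (rot(s["ee_rot"]).T@(np.array([x,y,p[2] if z is None else z])-p)/10).round(2)
def yaw(): R=rot(sense()["ee_rot"]);return np.arctan2(R[1,0],R[0,0])
def cap(x,y,z,tag):
    m=camera_model("wrist");img=capture("wrist");save(f"pics/{tag}.png",img)
    bl=cv2.inRange(cv2.cvtColor(img,cv2.COLOR_RGB2HSV),(100,130,50),(125,255,255))
    q=proj("wrist",(x,y,z),m)
    out=[]
    for k in cv2.findContours(bl,cv2.RETR_EXTERNAL,cv2.CHAIN_APPROX_NONE)[0]:
        if cv2.contourArea(k)<100: continue
        c,r=cv2.minEnclosingCircle(k); P=np.array([ray("wrist",u,z,m)[:2] for u in k[:,0]],np.float32)
        print("cap",np.round(c),"exp",q.round(),"world top-plane",[np.round(v,1) for v in cv2.minAreaRect(P)])
E
python3 - <<'E'
from h import *
s=sense();print(s["time_s"],np.round(s["eef_pos"],1),s["force"],yaw())
cap(498,-92,115,"w1");print(shift(498,-92,100))
E
```

```text
3.1667 [497.8 -93.3 248.4] [ 0.13992812 -0.14913758 -0.7247323 ] 0.3909634263287555
cap [233. 290.] exp [255. 187.] world top-plane [array([ 394.1, -112.6]), array([46.8, 56.3]), np.float64(88.1)]
cap [ 86. 281.] exp [255. 187.] world top-plane [array([351.8,  27.8]), array([31.9, 61.6]), np.float64(55.4)]
cap [251. 185.] exp [255. 187.] world top-plane [array([498.1, -88.4]), array([47.3, 42.9]), np.float64(20.9)]
cap [506. 127.] exp [255. 187.] world top-plane [array([ 619.8, -259.2]), array([45.8, 25.4]), np.float64(35.3)]
[ 0.06 -0.11 14.84]
```

View pics/w1.png

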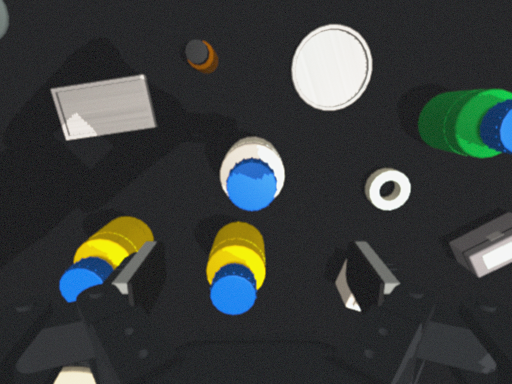

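```bash
cat >> h.py <<'E'
def rects(img,m,z,boxes):
    for n,(u0,v0,u1,v1) in boxes.items():
        b=np.zeros(img.shape[:2],np.uint8);b[v0:v1,u0:u1]=cv2.inRange(cv2.cvtColor(img,cv2.COLOR_RGB2GRAY),70,255)[v0:v1,u0:u1]
        k=max(cv2.findContours(b,cv2.RETR_EXTERNAL,cv2.CHAIN_APPROX_NONE)[0],key=cv2.contourArea)
        P=np.array([ray("wrist",u,z,m)[:2] for u in k[:,0]],np.float32)
        print(n,[np.round(v,1) for v in cv2.minAreaRect(P)],"circ",[np.round(v,1) for v in cv2.minEnclosingCircle(P)])
E
python3 - <<'E'
from h import *
img=cv2.imread("pics/w1.png")[:,:,::-1].copy()
rects(img,camera_model("wrist"),8,dict(large=(280,15,385,120),oblong=(40,65,170,150)))
E
```

```text
large [array([ 631.5, -129.5]), array([89.6, 91.1]), np.float64(22.4)] circ [array([ 631.2, -129.4]), np.float64(45.9)]
oblong [array([492.8,  95.4]), array([ 60.4, 112.2]), np.float64(30.5)] circ [array([493. ,  95.4]), np.float64(62.3)]
```

>>> step_arm --commands "1 0.2 -0.3 3 0 0 0;1 0.2 -0.3 6 0 0 0;1 0.2 -0.3 9 0 0 0;1 0.2 -0.3 11 0 0 0;1 0.2 -0.3 13 0 0 0;1 0.2 -0.3 14 0 0 0;1 0.2 -0.3 14.6 0 0 0;1 0.2 -0.3 14.6 0 0 0;0 0.2 -0.3 14.6 0 0 0;0 0.2 -0.3 14.6 0 0 0;0 0.2 -0.3 14.6 0 0 0;0 0.2 -0.3 14.6 0 0 0;0 0.2 -0.3 14.6 0 0 0;0 0.2 -0.3 14.6 0 0 0;0 0.2 -0.3 14.6 0 0 0;0 0.2 -0.3 14.6 0 0 0;0 0.2 -0.3 14.6 0 0 0" --newtons 40

```text
time_s: 4.63
eef_pos: [499.4, -88.9, 103.3]
ee_rot: [0.0, 0.981, 0.195, 0.001]
force: [-0.3, 0.2, 6.6]
grip_width: 0.514
grip_force: 40.6
```

>>> step_arm --commands "0 0 0 -1.5 0 0 0;0 0 0 -4 0 0 0;0 0 0 -6 0 0 0;0 1.5 1.2 -6 0 0 0;0 4 3.3 -6 0 0 0;0 6.5 5.4 -6 0 0 0;0 8.5 7 -6 0 0 0;0 10 8.2 -6 0 0 0;0 10.7 8.8 -6 0 0 0;0 10.7 8.8 -5.5 0 0 0;0 10.7 8.8 -4 0 0 0;0 10.7 8.8 -2.5 0 0 0;0 10.7 8.8 -1.6 0 0 0;0 10.7 8.8 -1 0 0 0;0 10.7 8.8 -1 0 0 0"

```text
time_s: 5.88
eef_pos: [630.7, -128.8, 111.1]
ee_rot: [-0.001, 0.981, 0.195, -0.001]
force: [0.5, -0.4, -2.0]
grip_width: 0.515
grip_force: 41.5
```

```bash
python3 - <<'E'
from h import *
a=capture("scene");save("pics/s2.png",a[130:260,140:300],4)
E
```

```text
(no output)
```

View pics/s2.png

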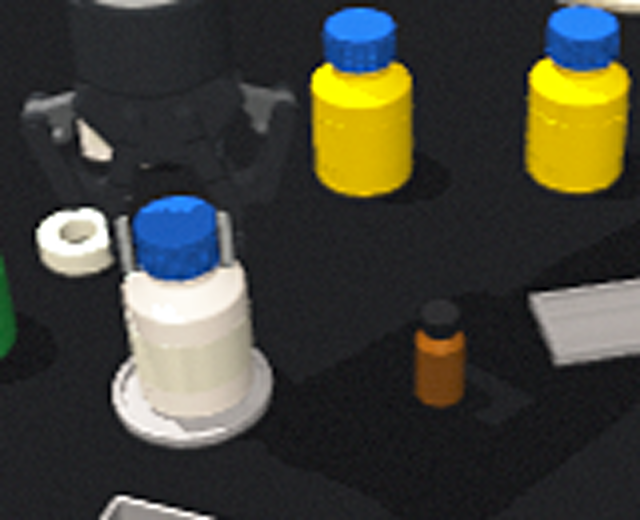

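>>> step_arm --commands "0 0 0 0.2 0 0 0;0 0 0 0.4 0 0 0;0 0 0 0.5 0 0 0;0 0 0 0.5 0 0 0;0 0 0 0.5 0 0 0"

```text
time_s: 6.35
eef_pos: [631.5, -129.1, 107.4]
ee_rot: [0.0, 0.981, 0.195, 0.0]
force: [0.2, 0.3, -2.0]
grip_width: 0.511
grip_force: 41.5
```

>>> step_arm --commands "0 0 0 0.1 0 0 0;0 0 0 0.1 0 0 0;0 0 0 0.1 0 0 0"

```text
time_s: 6.6
eef_pos: [631.6, -129.2, 106.4]
ee_rot: [0.0, 0.981, 0.195, 0.0]
force: [-0.3, -1.0, -1.3]
grip_width: 0.513
grip_force: 41.6
```

>>> step_arm --commands "0.7 0 0 0 0 0 0;0.8 0 0 0 0 0 0;0.9 0 0 0 0 0 0;0.9 0 0 0 0 0 0;1 0 0 -1 0 0 0;1 0 0 -3 0 0 0;1 0 0 -6 0 0 0;1 0 0 -10 0 0 0;1 0 0 -13 0 0 0;1 13.1 -26.4 -13 0 0 0;1 13.1 -26.4 -13 0 0 0;1 13.1 -26.4 -13 0 0 0;1 13.1 -26.4 -13 0 0 0;1 13.1 -26.4 -13 0 0 0;1 13.1 -26.4 -13 0 0 0;1 13.1 -26.4 -13 0 0 0;1 13.1 -26.4 -13 0 0 0;1 13.1 -26.4 -13 0 0 0;1 13.1 -26.4 -13 0 0 0"

```text
time_s: 8.18
eef_pos: [651.5, 164.6, 236.8]
ee_rot: [0.0, 0.981, 0.195, 0.0]
force: [-0.1, 0.4, 0.4]
grip_width: 0.998
grip_force: 0.0
```

```bash
python3 - <<'E'
from h import *
print(np.round(sense()["eef_pos"],1),yaw())
cap(652,165,80,"w2")
E
```

```text
[651.5 164.6 236.8] 0.3930924919523913
cap [507. 303.] exp [256. 181.] world top-plane [array([ 632.7, -137.4]), array([23.2, 14.9]), np.float64(75.7)]
cap [252. 179.] exp [256. 181.] world top-plane [array([651.9, 170.1]), array([34.7, 33.9]), np.float64(50.0)]
```

View pics/w2.png

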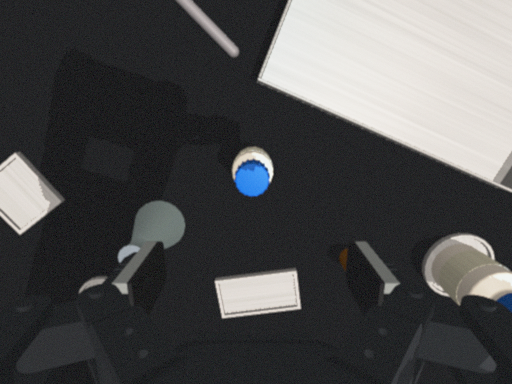

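>>> step_arm --commands "1 0.2 -0.5 3 0 0 0;1 0.2 -0.5 7 0 0 0;1 0.2 -0.5 10 0 0 0;1 0.2 -0.5 13 0 0 0;1 0.2 -0.5 15 0 0 0;1 0.2 -0.5 16.2 0 0 0;1 0.2 -0.5 16.7 0 0 0;1 0.2 -0.5 16.7 0 0 0;0 0.2 -0.5 16.7 0 0 0;0 0.2 -0.5 16.7 0 0 0;0 0.2 -0.5 16.7 0 0 0;0 0.2 -0.5 16.7 0 0 0;0 0.2 -0.5 16.7 0 0 0;0 0.2 -0.5 16.7 0 0 0;0 0.2 -0.5 16.7 0 0 0;0 0.2 -0.5 16.7 0 0 0;0 0.2 -0.5 16.7 0 0 0;0 0.2 -0.5 16.7 0 0 0"

```text
time_s: 9.73
eef_pos: [651.9, 170.3, 70.2]
ee_rot: [0.0, 0.981, 0.195, 0.001]
force: [0.1, -0.6, 5.6]
grip_width: 0.37
grip_force: 39.4
```

>>> step_arm --commands "0 0 0 -1 0 0 0;0 0 0 -3 0 0 0;0 0 0 -6 0 0 0;0 0 0 -10 0 0 0;0 0 0 -13 0 0 0;0 0 0 -14 0 0 0;0 -1.4 -1.6 -14 0 0 0;0 -4 -4.4 -14 0 0 0;0 -6.6 -7.2 -14 0 0 0;0 -9.2 -10 -14 0 0 0;0 -11.8 -12.8 -14 0 0 0;0 -14.4 -15.6 -14 0 0 0;0 -17 -18.4 -14 0 0 0;0 -18.2 -20 -14 0 0 0;0 -18.6 -20.4 -14 0 0 0;0 -18.6 -20.4 -14 0 0 0;0 -18.6 -20.4 -14 0 0 0"

```text
time_s: 11.15
eef_pos: [402.1, 287.3, 209.3]
ee_rot: [0.0, 0.981, 0.195, 0.0]
force: [0.8, -0.9, -1.2]
grip_width: 0.372
grip_force: 39.8
```

```bash
python3 - <<'E'
from h import *
print(np.round(sense()["eef_pos"],1),yaw())
cap(402,287,215,"w3")
m=camera_model("wrist");np.save("w3.npy",m,allow_pickle=True);print(proj("wrist",(402,287,8)),proj("wrist",(508,416,8)))
E
```

```text
[402.1 287.3 209.3] 0.3927590262489841
cap [494. 344.] exp [258. 271.] world top-plane [array([411.4, 167.4]), array([23.3,  6.1]), np.float64(77.5)]
cap [256. 265.] exp [258. 271.] world top-plane [array([403.2, 288.8]), array([42.2, 33.4]), np.float64(22.4)]
[256.16154372 172.32966178] [174.33536084  22.4836866 ]
```

View pics/w3.png

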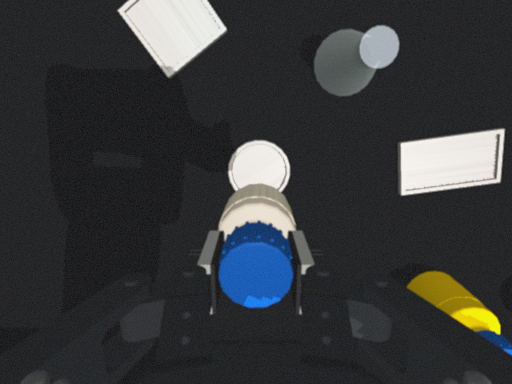

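>>> step_arm --commands "0 0 0.3 1 0 0 0;0 0 0.3 3 0 0 0;0 0 0.3 6 0 0 0;0 0 0.3 9 0 0 0;0 0 0.3 11 0 0 0;0 0 0.3 12.4 0 0 0;0 0 0.3 13 0 0 0;0 0 0.3 13.3 0 0 0;0 0 0.3 13.5 0 0 0;0 0 0.3 13.5 0 0 0;0 0 0.3 13.6 0 0 0;0 0 0.3 13.6 0 0 0"

```text
time_s: 12.2
eef_pos: [403.0, 284.9, 73.8]
ee_rot: [-0.0, 0.981, 0.195, 0.001]
force: [0.4, 0.4, -0.7]
grip_width: 0.374
grip_force: 39.8
```

>>> step_arm --commands "0 0 0 0.07 0 0 0;0 0 0 0.07 0 0 0;0.5 0 0 0.07 0 0 0;0.6 0 0 0.07 0 0 0;0.8 0 0 0 0 0 0;1 0 0 0 0 0 0;1 0 0 -1 0 0 0;1 0 0 -4 0 0 0;1 0 0 -8 0 0 0;1 0 0 -12 0 0 0;1 0 0 -16 0 0 0;1 0 0 -16.5 0 0 0"

```text
time_s: 13.2
eef_pos: [404.4, 285.6, 245.8]
ee_rot: [-0.001, 0.981, 0.195, 0.006]
force: [0.3, -0.2, 0.3]
grip_width: 1.0
grip_force: 0.0
```

>>> step_arm --commands "1 -21.3 53.1 0 0 0 0;1 -21.3 53.1 0 0 0 0;1 -21.3 53.1 0 0 0 0;1 -21.3 53.1 0 0 0 0;1 -21.3 53.1 0 0 0 0;1 -21.3 53.1 0 0 0 0;1 -21.3 53.1 0 0 0 0;1 -21.3 53.1 0 0 0 0;1 -21.3 53.1 0 0 0 0;1 -21.3 53.1 0 0 0 0;1 -21.3 53.1 0 0 0 0;1 -21.3 53.1 0 0 0 0;1 -21.3 53.1 0 0 0 0;1 -21.3 53.1 0 0 0 0;1 -21.3 53.1 0 0 0 0;1 -21.3 53.1 0 0 0 0;1 -21.3 53.1 0 0 0 0;1 -21.3 53.1 0 0 0 0;1 -21.3 53.1 0 0 0 0"

```text
time_s: 14.78
eef_pos: [409.3, -286.2, 238.7]
ee_rot: [0.0, 0.981, 0.196, 0.0]
force: [0.3, -0.1, -0.0]
grip_width: 1.003
grip_force: 0.0
```

```bash
python3 - <<'E'
from h import *
print(np.round(sense()["eef_pos"],1),yaw(),sense()["joints"])
cap(410,-287,90,"w4");np.save("m4.npy",camera_model("wrist"),allow_pickle=True)
E
```

```text
[ 409.3 -286.2  238.7] 0.3942551532352841 [-8.45287391e-01  2.64305548e-01  1.58826173e+00  8.70149726e-05
  1.28864995e+00  3.31229605e-01]
cap [250. 172.] exp [257. 183.] world top-plane [array([ 422.4, -273.9]), array([12.3, 29. ]), np.float64(31.9)]
cap [ 56. 130.] exp [257. 183.] world top-plane [array([ 382.6, -104.7]), array([51.8, 61. ]), np.float64(10.7)]
```

View pics/w4.png

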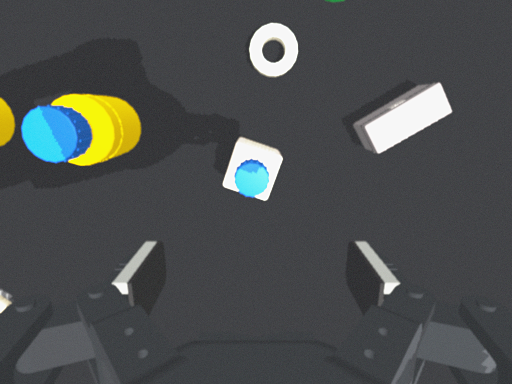

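```bash
python3 - <<'E'
from h import *
m=np.load("m4.npy",allow_pickle=True).item();m3=np.load("w3.npy",allow_pickle=True).item()
w=lambda p,z,m:ray("wrist",p,z,m)[:2]
def ang(a,b,z,m):
    d=w(b,z,m)-w(a,z,m);return np.hypot(*d).round(),np.degrees(np.arctan2(d[1],d[0])).round(1)
print("cap",w((252,179),90,m),w((252,179),85,m))
print("sq",ang((223,187),(265,200),54,m),ang((240,138),(282,157),0,m),ang((240,138),(282,157),54,m))
print("sqdish",ang((120,10),(170,76),8,m3),ang((170,76),(226,30),8,m3), w((170,76),8,m3),w((226,30),8,m3))
print("case",ang((377,152),(451,112),42,m),ang((357,123),(438,85),42,m),(w((377,152),42,m)+w((438,85),42,m))/2,(w((451,112),42,m)+w((357,123),42,m))/2)
a=cv2.imread("pics/w4.png");b=cv2.imread("pics/w3.png")
c=cv2.resize(a[120:215,205:300],None,fx=4,fy=4,interpolation=cv2.INTER_CUBIC);d=cv2.resize(a[70:165,345:460],None,fx=4,fy=4,interpolation=cv2.INTER_CUBIC)[:380,:400]
cv2.imwrite("pics/c4.png",np.hstack([c,d]))
E
```

```text
cap [ 411.99720225 -280.85213738] [ 410.87799764 -281.25796524]
sq (np.float64(47.0), np.float64(-85.4)) (np.float64(55.0), np.float64(-91.7)) (np.float64(47.0), np.float64(-91.7))
sqdish (np.float64(73.0), np.float64(-121.4)) (np.float64(71.0), np.float64(-31.5)) [460.35094654 404.86935686] [520.86332485 367.71827725]
case (np.float64(82.0), np.float64(-37.5)) (np.float64(86.0), np.float64(-41.9)) [ 520.513106   -407.91113344] [ 521.10103966 -404.22837172]
```

View pics/c4.png

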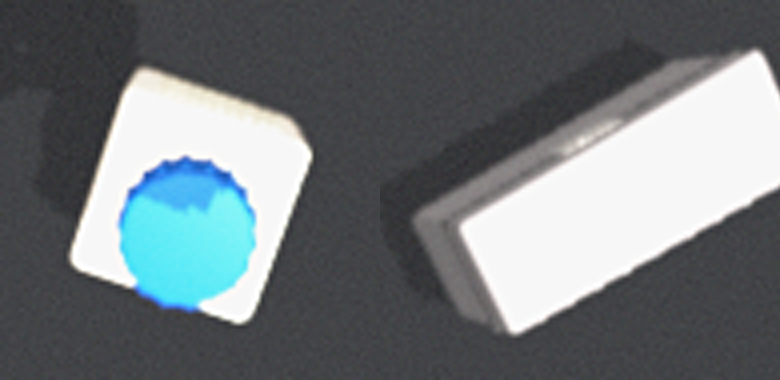

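>>> step_arm --commands "1 0.4 -0.35 3 0 0 0;1 0.4 -0.35 7 0 0 0;1 0.4 -0.35 10 0 0 0;1 0.4 -0.35 13 0 0 0;1 0.4 -0.35 15 0 0 0;1 0.4 -0.35 15.6 0 0 0;1 0.4 -0.35 15.8 0 0 0;1 0.4 -0.35 15.8 0 0 0;0 0.4 -0.35 15.8 0 0 0;0 0.4 -0.35 15.8 0 0 0;0 0.4 -0.35 15.8 0 0 0;0 0.4 -0.35 15.8 0 0 0;0 0.4 -0.35 15.8 0 0 0;0 0.4 -0.35 15.8 0 0 0;0 0.4 -0.35 15.8 0 0 0;0 0.4 -0.35 15.8 0 0 0;0 0.4 -0.35 15.8 0 0 0;0 0.4 -0.35 15.8 0 0 0"

```text
time_s: 16.33
eef_pos: [411.6, -282.6, 80.9]
ee_rot: [0.0, 0.981, 0.195, 0.0]
force: [-1.4, 3.1, 6.3]
grip_width: 0.375
grip_force: 39.2
```

>>> step_arm --commands "0 0 0 -1 0 0 0;0 0 0 -3 0 0 0;0 0 0 -6 0 0 0;0 0 0 -9.5 0 0 0;0 0 0 -13 0 0 0;0 0 0 -15.5 0 0 0;0 0.5 -0.9 -16 0 0 0;0 1.5 -2.5 -16 0 0 0;0 3 -5 -16 0 0 0;0 5 -8.5 -16 0 0 0;0 7 -12 -16 0 0 0;0 9 -15.3 -16 0 0 0;0 11 -18.7 -16 0 0 0;0 13 -22 -16 0 0 0;0 15 -25.5 -16 0 0 0;0 16.5 -28 -16 0 0 0;0 17.5 -29.7 -16 0 0 0;0 18 -30.5 -16 0 0 0;0 18 -30.5 -16 0 0 0"

```text
time_s: 17.92
eef_pos: [460.5, 69.7, 239.8]
ee_rot: [-0.0, 0.981, 0.196, -0.001]
force: [-1.5, -0.4, -1.4]
grip_width: 0.374
grip_force: 40.0
```

>>> step_arm --commands "0 0.5 -0.9 0 0 0 0.03;0 1.5 -2.5 0 0 0 0.08;0 3 -5 0 0 0 0.14;0 5 -8.5 0 0 0 0.2;0 7 -12 0 0 0 0.26;0 9 -15.3 0 0 0 0.32;0 11 -18.7 0 0 0 0.38;0 13 -22 0 0 0 0.44;0 15 -25.5 0 0 0 0.5;0 16.5 -28 0 0 0 0.56;0 17.4 -29.6 0 0 0 0.6;0 17.9 -30.4 0 0 0 0.607;0 17.9 -30.4 0 0 0 0.607;0 17.9 -30.4 0 0 0 0.607"

```text
time_s: 19.08
eef_pos: [510.5, 416.3, 239.6]
ee_rot: [0.001, 0.994, -0.107, -0.0]
force: [-0.3, -0.2, -1.5]
grip_width: 0.379
grip_force: 40.1
```

```bash
python3 - <<'E'
from h import *
s=sense();print(np.round(s["eef_pos"],1),yaw(),s["joints"],s["grip_width"])
m=camera_model("wrist");img=capture("wrist");save("pics/w5.png",img);np.save("m5.npy",m,allow_pickle=True)
u=np.radians(58.2);e=np.array([np.cos(u),np.sin(u)]);f=np.array([-e[1],e[0]])
for a,b in((1,1),(1,-1),(-1,-1),(-1,1)): print(proj("wrist",[*(np.array([510,417.5])+37*(a*e+b*f)),8],m).round())
E
```

```text
[510.5 416.3 239.6] -0.21457943031732815 [ 5.06713629e-01  6.26173945e-01  1.04604773e+00 -4.71484775e-04
  1.47071465e+00  2.29213638e+00] 0.37912641473134945
[216. 185.]
[235. 126.]
[295. 148.]
[273. 204.]
```

View pics/w5.png

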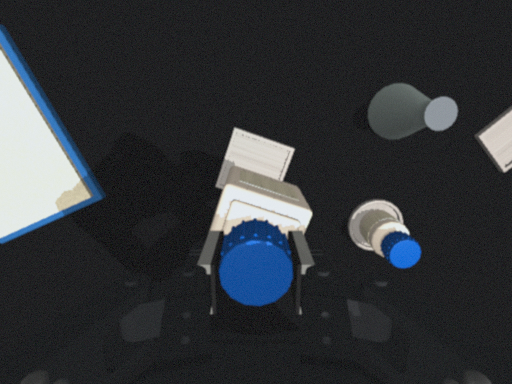

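>>> step_arm --commands "0 0 -0.1 1 0 0 0;0 0 -0.1 3 0 0 0;0 0 -0.1 6 0 0 0;0 0 -0.1 9 0 0 0;0 0 -0.1 12 0 0 0;0 0 -0.1 14 0 0 0;0 0 -0.1 15 0 0 0;0 0 -0.1 15.3 0 0 0;0 0 -0.1 15.4 0 0 0;0 0 -0.1 15.5 0 0 0;0 0 -0.1 15.5 0 0 0"

```text
time_s: 20.05
eef_pos: [510.8, 418.7, 86.7]
ee_rot: [-0.001, 0.994, -0.107, 0.001]
force: [-1.3, 0.7, -1.2]
grip_width: 0.372
grip_force: 40.1
```

>>> step_arm --commands "0 0 0 0 0 0 0;0 0 0 0.05 0 0 0;0 0 0 0.05 0 0 0"

```text
time_s: 20.3
eef_pos: [510.3, 418.6, 85.2]
ee_rot: [-0.0, 0.994, -0.107, 0.0]
force: [0.3, -0.5, -2.0]
grip_width: 0.369
grip_force: 40.1
```

>>> step_arm --commands "0 0 0 0.05 0 0 0;0 0 0 0.1 0 0 0;0 0 0 0.1 0 0 0"

```text
time_s: 20.55
eef_pos: [510.6, 418.7, 84.9]
ee_rot: [-0.0, 0.994, -0.107, 0.001]
force: [-1.1, -0.4, 5.7]
grip_width: 0.371
grip_force: 40.8
```

>>> step_arm --commands "0.5 0 0 0 0 0 0;0.6 0 0 0 0 0 0;0.8 0 0 0 0 0 0;1 0 0 -0.1 0 0 0;1 0 0 -1 0 0 0;1 0 0 -4 0 0 0;1 0 0 -8 0 0 0;1 0 0 -12 0 0 0;1 0 0 -16 0 0 0;1 0 0 -17 0 0 0;1 3.6 16 -17 0 0 0;1 3.6 16 -17 0 0 0;1 3.6 16 -17 0 0 0;1 3.6 16 -17 0 0 0;1 3.6 16 -17 0 0 0;1 3.6 16 -17 0 0 0"

```text
time_s: 21.88
eef_pos: [511.7, 253.1, 254.8]
ee_rot: [-0.0, 0.994, -0.108, 0.001]
force: [0.8, 1.5, 0.5]
grip_width: 0.999
grip_force: 0.0
```

>>> step_arm --commands "1 15 64.3 0 0 0 0.466;1 15 64.3 0 0 0 0.466;1 15 64.3 0 0 0 0.466;1 15 64.3 0 0 0 0.466;1 15 64.3 0 0 0 0.466;1 15 64.3 0 0 0 0.466;1 15 64.3 0 0 0 0.466;1 15 64.3 0 0 0 0.466;1 15 64.3 0 0 0 0.466;1 15 64.3 0 0 0 0.466;1 15 64.3 0 0 0 0.466;1 15 64.3 0 0 0 0.466;1 15 64.3 0 0 0 0.466;1 15 64.3 0 0 0 0.466;1 15 64.3 0 0 0 0.466;1 15 64.3 0 0 0 0.466;1 15 64.3 0 0 0 0.466;1 15 64.3 0 0 0 0.466;1 15 64.3 0 0 0 0.466;1 15 64.3 0 0 0 0.466"

```text
time_s: 23.55
eef_pos: [522.2, -404.1, 254.2]
ee_rot: [-0.0, 0.943, -0.333, 0.0]
force: [-0.8, 0.1, 0.3]
grip_width: 1.002
grip_force: 0.0
```

```bash
python3 - <<'E'
from h import *
s=sense();print(np.round(s["eef_pos"],1),yaw(),s["joints"])
m=camera_model("wrist");img=capture("wrist");save("pics/w6.png",img,1.5)
np.save("m6.npy",m,allow_pickle=True)
u=np.radians(-39);e=np.array([np.cos(u),np.sin(u)]);f=np.array([-e[1],e[0]])
for z in(42,0):
 for a,b in((1,1),(1,-1),(-1,-1),(-1,1)): print(z,1.5*proj("wrist",[*(np.array([521,-406])+42*a*e+17*b*f),z],m).round())
E
```

```text
[ 522.2 -404.1  254.2] -0.6781374260163002 [-8.35783953e-01  6.22371017e-01  1.01509771e+00  2.53619780e-04
  1.50385376e+00  1.41313284e+00]
42 [364.5 196.5]
42 [411.  196.5]
42 [409.5 306. ]
42 [364.5 306. ]
0 [366. 192.]
0 [408. 192.]
0 [406.5 291. ]
0 [367.5 291. ]
```

View pics/w6.png

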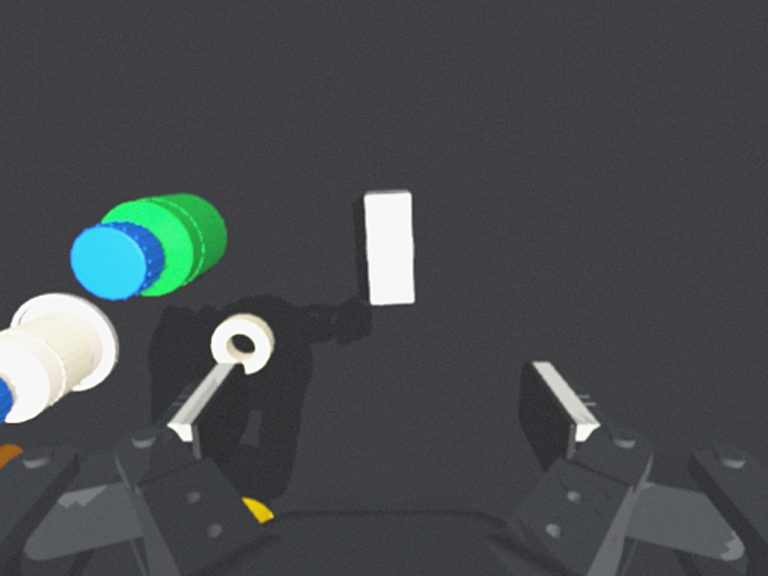

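>>> step_arm --commands "1 0.2 0.4 3 0 0 -0.045;1 0.2 0.4 7 0 0 -0.045;1 0.2 0.4 11 0 0 -0.045;1 0.2 0.4 15 0 0 -0.045;1 0.2 0.4 18 0 0 -0.045;1 0.2 0.4 20.5 0 0 -0.045;1 0.2 0.4 22 0 0 -0.045;1 0.2 0.4 22.6 0 0 -0.045;1 0.2 0.4 22.6 0 0 -0.045;0 0.2 0.4 22.6 0 0 -0.045;0 0.2 0.4 22.6 0 0 -0.045;0 0.2 0.4 22.6 0 0 -0.045;0 0.2 0.4 22.6 0 0 -0.045;0 0.2 0.4 22.6 0 0 -0.045;0 0.2 0.4 22.6 0 0 -0.045;0 0.2 0.4 22.6 0 0 -0.045;0 0.2 0.4 22.6 0 0 -0.045;0 0.2 0.4 22.6 0 0 -0.045;0 0.2 0.4 22.6 0 0 -0.045;0 0.2 0.4 22.6 0 0 -0.045"

```text
time_s: 25.27
eef_pos: [520.7, -410.3, 28.9]
ee_rot: [0.0, 0.95, -0.312, 0.001]
force: [0.5, 0.7, 6.7]
grip_width: 0.394
grip_force: 42.0
```

```bash
python3 - <<'E'
from h import *
print(yaw(),shift(493,95.5),sense()["eef_pos"])
E
```

```text
-0.6351357212307718 [-32.24 -39.08  -0.06] [ 520.72466388 -410.3464607    28.8746075 ]
```

>>> step_arm --commands "0 0 0 -1 0 0 0;0 0 0 -3 0 0 0;0 0 0 -6 0 0 0;0 0 0 -9.5 0 0 0;0 0 0 -13 0 0 0;0 0 0 -16 0 0 0;0 0 0 -17 0 0 0;0 -0.6 -0.8 -17 0 0 0;0 -2 -2.4 -17 0 0 0;0 -4 -4.9 -17 0 0 0;0 -6 -7.3 -17 0 0 0;0 -8 -9.8 -17 0 0 0;0 -10 -12.2 -17 0 0 0;0 -11.4 -13.9 -17 0 0 0;0 -12 -14.6 -17 0 0 0"

```text
time_s: 26.52
eef_pos: [509.3, -217.5, 195.8]
ee_rot: [-0.001, 0.95, -0.311, -0.002]
force: [-0.2, 0.3, -1.8]
grip_width: 0.391
grip_force: 41.1
```

>>> step_arm --commands "0 -1 -1.2 0 0 0 0.02;0 -2.5 -3 0 0 0 0.05;0 -4.5 -5.5 0 0 0 0.09;0 -6.5 -7.9 0 0 0 0.14;0 -8.5 -10.3 0 0 0 0.19;0 -10.5 -12.7 0 0 0 0.24;0 -12.5 -15.2 0 0 0 0.29;0 -14.5 -17.6 0 0 0 0.33;0 -16.5 -20 0 0 0 0.37;0 -18.5 -22.4 0 0 0 0.4;0 -19.7 -23.9 0 0 0 0.408;0 -20.2 -24.5 0 0 0 0.408;0 -20.2 -24.5 0 0 0 0.408;0 -20.2 -24.5 0 0 0 0.408"

```text
time_s: 27.68
eef_pos: [492.9, 95.1, 197.0]
ee_rot: [0.0, 0.867, -0.498, -0.001]
force: [-0.4, 0.0, -0.8]
grip_width: 0.388
grip_force: 41.1
```

```bash
python3 - <<'E'
from h import *
s=sense();print(np.round(s["eef_pos"],1),np.degrees(yaw()),s["joints"][5],shift(493,95.5))
m=camera_model("wrist");img=capture("wrist");save("pics/w7.png",img,1.5)
u=np.radians(-59.8);e=np.array([np.cos(u),np.sin(u)]);f=np.array([-e[1],e[0]])
for a,b in((1,1),(1,-1),(-1,-1),(-1,1)): print(1.5*proj("wrist",[*(np.array([493,95.5])+54*a*e+29*b*f),8],m).round())
E
```

```text
[492.9  95.1 197. ] -59.745727850676765 2.570765562956866 [-0.03 -0.03 -0.  ]
[340.5 181.5]
[426.  181.5]
[423.  331.5]
[343.5 331.5]
```

View pics/w7.png

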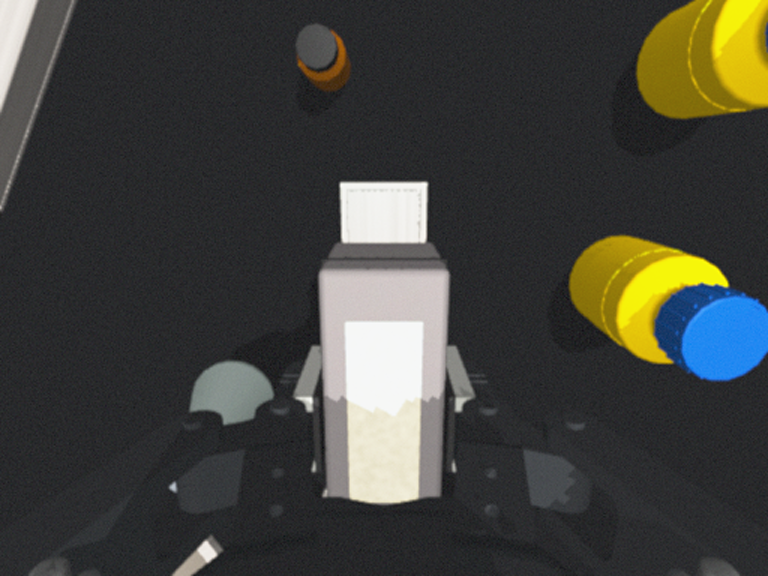

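>>> step_arm --commands "0 0 0 1 0 0 0;0 0 0 3 0 0 0;0 0 0 6 0 0 0;0 0 0 9 0 0 0;0 0 0 12 0 0 0;0 0 0 14 0 0 0;0 0 0 15.3 0 0 0;0 0 0 16 0 0 0;0 0 0 16.2 0 0 0;0 0 0 16.3 0 0 0;0 0 0 16.3 0 0 0;0 0 0 16.3 0 0 0"

```text
time_s: 28.73
eef_pos: [493.6, 95.6, 35.6]
ee_rot: [-0.0, 0.867, -0.498, 0.001]
force: [1.2, 0.0, -1.5]
grip_width: 0.39
grip_force: 41.1
```

>>> step_arm --commands "0 0 0 0.1 0 0 0;0 0 0 0.2 0 0 0;0 0 0 0.25 0 0 0;0 0 0 0.25 0 0 0"

```text
time_s: 29.07
eef_pos: [493.3, 95.8, 32.8]
ee_rot: [-0.0, 0.867, -0.498, 0.0]
force: [-1.7, 0.2, 4.8]
grip_width: 0.391
grip_force: 41.7
```

>>> step_arm --commands "0.5 0 0 0 0 0 0;0.6 0 0 0 0 0 0;0.7 0 0 0 0 0 0;0.8 0 0 0 0 0 0;0.9 0 0 -1 0 0 0;1 0 0 -4 0 0 0;1 0 0 -8 0 0 0;1 0 0 -12 0 0 0;1 0 0 -16 0 0 0;1 0 0 -20 0 0 0;1 -5 0 -24 0 0 0;1 -5 0 -24 0 0 0;1 -5 0 -24 0 0 0"

```text
time_s: 30.15
eef_pos: [467.4, 141.0, 276.6]
ee_rot: [-0.002, 0.868, -0.497, 0.003]
force: [0.4, -0.4, -0.0]
grip_width: 0.999
grip_force: 0.0
```

```bash
python3 - <<'E'
from h import *
a=capture("scene");b=capture("side")
x=cv2.resize(a[130:285,150:480],(800,376),interpolation=cv2.INTER_CUBIC);save("pics/end.png",x)
save("pics/endside.png",b[90:310,140:340],2.7)
E
```

```text
(no output)
```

View pics/end.png

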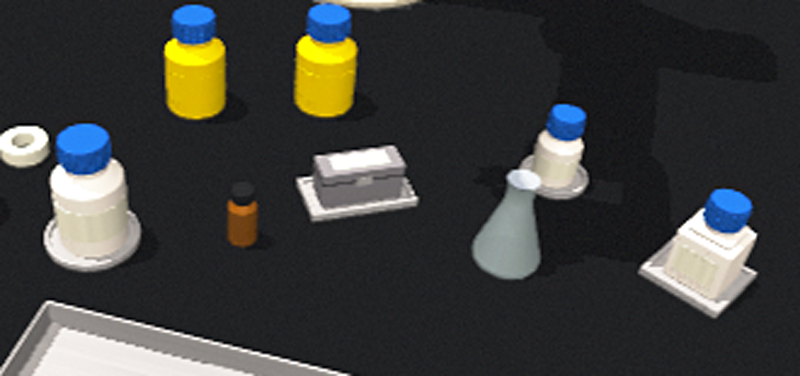

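View pics/endside.png

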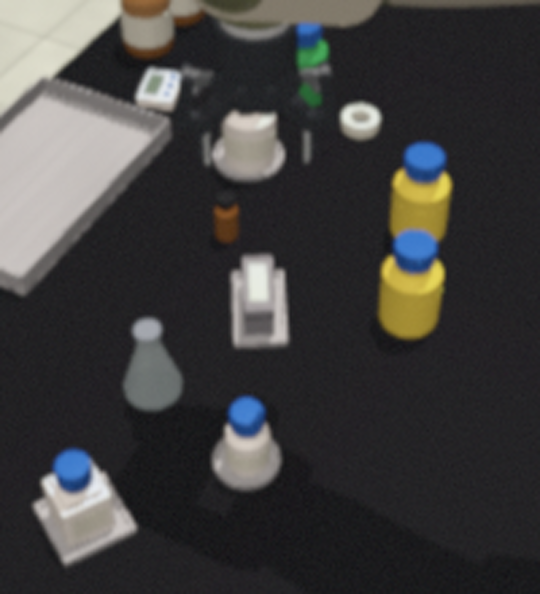

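All four stand upright inside their dishes: large at (88,195), case at (358,180), small at (558,150) and square at (710,245) in the scene crop. The flask and the vial have not moved.

```bash
python3 -c "
from rig import *
print(finish_job())"
```

```text
the job is handed in; nothing more can be done
None
```

The job is handed in at about 30 s of the 109 s allowed: the three bottles and the cell case stand upright in their matching dishes and are released, and the flask and vial were left where they stood.

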